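# Ready the saucepan for straining

## Robot

A 7-joint arm with a two-finger parallel gripper is mounted at the origin on the work surface. World frame = base frame: x ahead of the robot, y to its left, z up, the work surface at z = 0. Lengths are in m, angles in rad, forces in N, time in s.
With the tool pointing down it reaches from about 0.4 to 0.85 m from the base axis. Payload 4.5 kg.
Tool frame: the origin (TCP) lies at the very end of the fingers, on their centre line; the grasp point (between the pads) lies 19 mm behind it (r.grip_depth is the z of the grasp point in the tool frame, in m); z points along the fingers, y is the line along which they close (so a half turn about z gives the same grasp; the last joint's range is limited). The gripper opens to 88 mm and grips with 3 to 60 N. Pads are 18 mm wide; open, the fingers measure 123 mm over their backs; the gripper's body (75 mm by 187 mm) begins 45 mm behind the grasp point.
Start: joints at [-1.239, 0.689, -0.195, 1.565, 0.157, 0.902, -0.215], TCP at [0.183, 0.598, 0.239] pointing down, gripper open.
Joint ranges: [-3.01, 3.01], [-0.46, 2.08], [-1.47, 1.51], [0.13, 2.56], [-1, 4.14], [0.04, 2.09], [-2.66, 2.66]. Speed limits (rad/s): [2.57, 2.57, 3.14, 3.14, 3.14, 3.14, 3.14].

## Interface

Orientations are given as a unit quaternion [x, y, z, w].
In Python, from plant import r, cams, ticket, status gives the robot as it stands (r), with the cameras (cams), the job (ticket) and the readings (status).
- The arm moves only by the tool move_tool, called after "Emit:" by a JSON object that holds its "method" and its "body", one argument or row to a line. Schema: {"type":"object","properties":{"deltas":{"type":"array","items":{"type":"array","items":{"type":"array","items":{"type":"number"},"minItems":7,"maxItems":7},"minItems":1,"maxItems":10},"minItems":1,"maxItems":1},"clamp_n":{"type":"number"},"only":{"type":"string"},"quiet":{"type":"boolean"},"lines":{"type":"string"}},"required":["deltas"],"additionalProperties":false}. deltas is a list that holds a single list of rows (three levels of brackets), with 1 to 10 rows, each of 7 numbers: the opening from 0.0 (shut) to 1.0 (fully open), then dx, dy, dz in a scale on which 1.0 is 0.8 m, then a rotation vector rx, ry, rz in parts of the range, where 1.0 means 2 rad; each row is the pose to reach, as a shift and turn from the pose commanded when the call began, along the tool's axes at that moment; what a row does not reach only later rows make up. A row lasts 1/10 s, in which the tool goes at most 0.05 m and 0.15 rad, less where a joint would pass 70% of its speed; a pose out of reach is approached as far as the arm can. The fingers move at their own pace and stop on an object; clamp_n is the grip in N (left out, the last holds). Time passes only in rows, so rows that do not move let the fingers close. The tool returns the time, the measured TCP pose, the force, the opening and the grip force at its end. only (a regular expression) keeps the lines of the reply that match it, lines (a string "A,B") keeps lines A to B, and quiet returns only ok. No shift or turn number may pass 1 either way. Input that does not fit is refused with a message, and nothing moves.
- status.get_state(): the state, without advancing time (a new reading comes with each control period).
- cams.snapshot(name): name is "side" or "top"; returns the picture (384x512x3 uint8, red, green, blue); there is no depth.
- cams.camera_params(name): a dict with "fx", "fy", "cx", "cy" (pixels), "k1" (the pictures are not rectified: a ray, as slopes to the right and down, at radius r is drawn at 1 + k1 r^2 times it, then the intrinsics apply), "rvec" (rotation vector, rad) and "tvec" (3), from world to camera coordinates, as OpenCV has them. Camera axes: x right, y down, z forward; pixel columns grow to the right and rows downward; lengths in m; the calibration is good to about 2 mm. A picture is of the moment at which its call begins. camera_params takes no time and is no camera call.
- ticket.finish_job(): hands the job in; it is judged then, once.
The state is a dict: "clock": time; "q": joint angles; "qd": joint speeds; "joint_torque": joint torques, N m; "tool_pos": TCP position; "eef_rot": TCP orientation; "contact_force": force on the tool from outside, world axes, zero at the start; "moment": the same for the moment, N m; "opening": opening from 0.0 (shut) to 1.0 (fully open); "finger_force": force on a finger pad.
Only numpy, scipy, OpenCV 4.12 (cv2) and the standard library are available. Lean on these libraries where they do the work, as an engineer would, in place of code of your own. Each camera call takes 0.05 s, during which the arm holds its last target. There are 200 camera calls.

## Task

Get the saucepan ready for straining: take its lid off by the knob and lay it on the sloping wire lid rest, knob up, centred on the two wires with its lower edge in the hooks. Then set the strainer level over the open saucepan, its wire ear on one side of the rim and its handle on the other, and let go of it. Set things down rather than dropping them, leave the saucepan standing where it is, and do not disturb the other things on the worktop.

Things in the scene. Friction and masses are not known exactly. Their poses are not given: they have to be found in the camera images.
- saucepan: the saucepan with the lid on: dark grey, 150 mm across outside, 142 inside, 85 high, loose, 0.67 to 1 kg. Origin at the centre of its underside, z up. Black handle along its -x axis, from the wall to 200 mm from the axis, 24 wide, 61 to 77 mm above the worktop; at first within 0.6 rad of pointing to the robot's side (world -x).
- lid: steel lid, 160 mm across, 0.26 to 0.4 kg. Origin at the centre of its underside, z towards the knob. Lowest is a locating step 126 across, 6 deep; the rim lies 6 to 10 mm above the origin, the low dome rises to 20 at the middle. At first on the saucepan: origin 79 mm above the worktop, step inside the wall with 8 mm play.
- lid_knob (a point): middle of the lid's black round knob, 36 mm above the lid's origin on its axis; the knob is 38 mm across and spans 22 to 50 mm above the lid's origin. Same axes as the lid.
- lid_rest: stainless lid rest, does not move: a drip tray (x -73 to +97, y -65 to +65, 14 mm high) carrying two parallel 6 mm wires, 70 apart, that slope up along +x at 35 degrees to 103 mm above the worktop, each with a hook at its lower end. Origin on the worktop under the seat point. The slope faces its own -x, which is within 0.6 rad of the world's +x (away from the robot).
- seat (a point): where the lid's origin belongs on the lid rest: 66 mm above the worktop, midway between the wires, level with their upper sides. x up the slope, y across, z square out of it. Wires at y = -35 and +35, from x = -75 to +64 mm; hooks at x = -75, up to z = +27. With the lid's origin here its rim just touches the hooks; a few mm up the slope is well seated too.
- strainer: metal strainer: flat-bottomed bowl 110 mm across the top (118 over its bead), 48 high, 0.22 kg, weight within 10 mm of the bowl's axis; stands on its bottom at first. Origin at the centre of its underside, z up; handle along -x, wire ear along +x. Handle and ear undersides 43.5 above it: on the saucepan's rim the origin is 41.5 above the worktop.
- strainer_grip (a point): middle of the strainer's black grip, 122 mm from the bowl's axis along -x and 49.5 above the strainer's origin: 20 wide (y), 12 thick (z), 65 long (x); between it and the bowl (55 to 90 mm out) is a steel neck 12 wide. Same axes as the strainer; at first the handle points within 0.6 rad of world -x.
- strainer_ear (a point): outer end of the strainer's wire ear, 90 mm from the bowl's axis along +x, 46 above the strainer's origin; wire 5 mm thick, loop 27 wide.
- tubs: bystander, loose, leave alone: two stacked white food tubs with lids, 125 x 100 x 92; sizes in mm, origin at its underside
- jug: bystander, loose, leave alone: white plastic jug, 96 mm across, 105 high; sizes in mm, origin at its underside
- mug: bystander, loose, leave alone: white mug with a handle, 74 across, 85 high; sizes in mm, origin at its underside
- jar: bystander, loose, leave alone: small glass jar with a steel cap, 54 mm across, 75 high; sizes in mm, origin at its underside
- spatula: bystander, loose, leave alone: flat wooden spatula, 210 mm long, under 22 mm high, lying along its x axis; sizes in mm, origin at its underside

How it is judged:
On the way:
1. the lid lies on the sloping wires of the lid rest with its lower edge in the hooks, let go (angle between the z axis of lid and the z axis of seat, either way round below 0.12 rad and x of lid in the frame of seat between -0.012 and 0.015 m and y of lid in the frame of seat between -0.02 and 0.02 m and z of lid in the frame of seat between -0.004 and 0.006 m and contact force between lid and the fingers below 0.05 N and linear speed of lid below 0.02 m/s), for 0.2 s.
At the end, for the whole second after the job is handed in: Lid at rest on the wires, flat within 0.12 rad, its origin within 20 mm across and -12 to +15 mm along the slope of the seat. Strainer at rest on the rim, level within 0.06 rad, origin 37 to 46 mm above the saucepan's underside, 18 mm of its axis. Saucepan upright, moved under 40 mm (all of step 1 and horizontal distance between strainer and saucepan below 0.018 m and z of strainer in the frame of saucepan between 0.037 and 0.046 m and angle between strainer's own z axis and vertical below 0.06 rad and linear speed of strainer below 0.02 m/s and distance of saucepan from where it was at the start of the episode below 0.04 m and angle between saucepan's own z axis and vertical below 0.05 rad); the robot touches nothing.
It fails at once if the lid is dropped (falls free, faster than 0.6 m/s) (contact force between lid and anything else below 0.01 N and linear speed of lid above 0.6 m/s).
It fails at once if the strainer is dropped (falls free, faster than 0.6 m/s) (contact force between strainer and anything else below 0.01 N and linear speed of strainer above 0.6 m/s).
It fails at once if a bystander is moved by more than 30 mm (distance of any of tubs, jug, mug, jar, spatula from where it was at the start of the episode above 0.03 m).
It also fails if it takes over 70 s, if anything falls off the work surface, if the arm or the gripper's body presses on something with over 40 N, if the wrist force passes 120 N, or if a joint passes its speed limit or range.

## Working session

There is one attempt and no reset: what is moved stays moved. The work goes in short steps, Python scripts to look and compute and a tool call to move; the robot and the scene stay as the last step left them, time stands still between calls to the robot, and variables do not carry over. Pictures are saved under pics/ and viewed, at most 11 in all, crops included, and the job is handed in when it is done.

```bash
ls; mkdir -p pics; python3 - <<'E'
from plant import r, cams, ticket, status
import cv2
for n in("side","top"):
    p=cams.camera_params(n);print(n,p)
    cv2.imwrite(f"pics/{n}0.png",cams.snapshot(n)[:,:,::-1])
s=status.get_state();print(s)
E
```

```text
pics
plant.py
side {'fx': 406.55982952677545, 'fy': 406.55982952677545, 'cx': 253.25473562491743, 'cy': 195.61786251392655, 'k1': -0.09283898670765306, 'rvec': array([ 2.42209018, -0.20824977,  0.082336  ]), 'tvec': array([-0.54846088,  0.20782701,  1.04891657])}
top {'fx': 356.59775652745134, 'fy': 356.59775652745134, 'cx': 258.81963658190256, 'cy': 193.47793056465386, 'k1': -0.0909922517790252, 'rvec': array([ 2.174646  , -2.03004429,  0.22024496]), 'tvec': array([0.07285853, 0.58235834, 0.98690306])}
{'clock': 0.1, 'q': array([-1.239216  ,  0.68989923, -0.19453037,  1.56623402,  0.1573354 ,
        0.90248692, -0.21509627]), 'qd': array([ 9.23862703e-04, -1.40173092e-03, -1.48515557e-04, -2.93730654e-03,
       -9.11138107e-05,  6.66717110e-04, -8.20999693e-04]), 'joint_torque': array([-2.85260983e-03, -5.28505218e+01, -1.27134886e+00, -1.53840280e+01,
       -5.25498705e-02,  1.86880141e-03,  2.54021410e-05]), 'tool_pos': array([0.18325384, 0.5969444 , 0.23799265]), 'eef_rot': array([ 1.48286618e-01,  9.88944090e-01, -8.14505406e-04, -5.22733432e-05]), 'contact_force': array([-0.54076433, -0.35511025,  0.10578358]), 'moment': array([ 0.02180371,  0.00112319, -0.02412507]), 'finger_force': 0.0, 'opening': 1.0025998053841407}
```

View pics/side0.png

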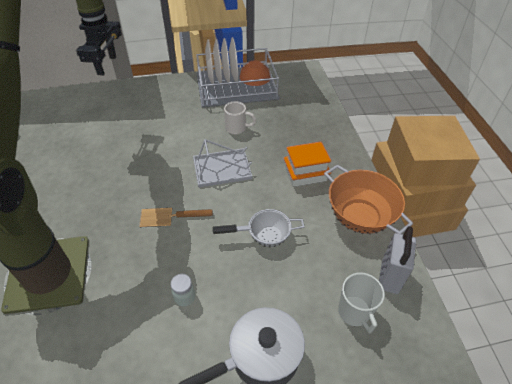

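View pics/top0.png

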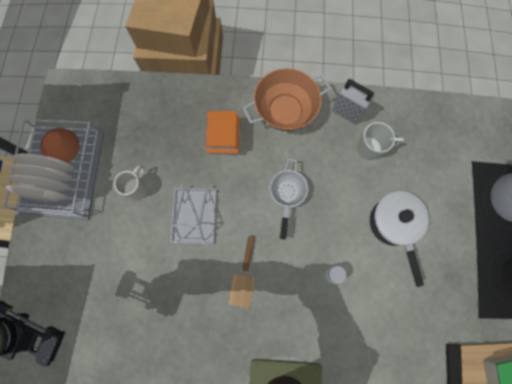

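The side view shows the saucepan at (268,342) with its knob at (268,337), the strainer at (270,228) with its grip at (225,229), and the lid rest at (222,165). In the top view they are at: knob (406,215), strainer (289,188), grip (284,228), rest (195,215). I'll measure these and zoom in on the rest.

```bash
cat > h.py <<'E'
import numpy as np, cv2
from scipy.spatial.transform import Rotation as R
from plant import r, cams, ticket, status
def cam(n):
    p=cams.camera_params(n);K=np.array([[p['fx'],0,p['cx']],[0,p['fy'],p['cy']],[0,0,1]])
    return K,np.array([p['k1'],0,0,0,0.]),p['rvec'],p['tvec']
def ray(n,px):
    K,d,rv,t=cam(n);Rm=cv2.Rodrigues(rv)[0]
    u=cv2.undistortPoints(np.array([[px]],float),K,d)[0,0]
    v=Rm.T@np.r_[u,1];return -Rm.T@t,v/np.linalg.norm(v)
def plane(n,px,z):
    o,v=ray(n,px);return o+v*(z-o[2])/v[2]
def tri(ps,pt):
    (a,u),(b,v)=ray("side",ps),ray("top",pt)
    s=np.linalg.lstsq(np.c_[u,-v],b-a,rcond=None)[0]
    p,q=a+u*s[0],b+v*s[1];return (p+q)/2,np.linalg.norm(p-q)
def proj(n,P):
    K,d,rv,t=cam(n);return cv2.projectPoints(np.array(P,float).reshape(-1,3),rv,t,K,d)[0][:,0]
def blob(img,box,cond):
    x0,y0,x1,y1=box;m=cond(img[y0:y1,x0:x1].astype(int)).astype(np.uint8)
    n,l,st,c=cv2.connectedComponentsWithStats(m)
    k=1+np.argmax(st[1:,4]);return c[k]+[x0,y0],st[k,4],(l==k)
dark=lambda i:i.max(2)<60
E
python3 - <<'E'
from h import *
S=cv2.imread("pics/side0.png")[:,:,::-1];T=cv2.imread("pics/top0.png")[:,:,::-1]
ks=blob(S,(250,320,285,352),dark);kt=blob(T,(392,203,420,228),dark)
gs=blob(S,(205,218,245,240),dark);gt=blob(T,(275,212,295,242),dark)
print('knob',ks[:2],kt[:2],tri(ks[0],kt[0]));print('grip',gs[:2],gt[:2],tri(gs[0],gt[0]))
hs=blob(T,(402,242,426,292),dark);print('panhandle',hs[:2],plane("top",hs[0],.077))
f=lambda im,b,k:cv2.resize(im[b[1]:b[3],b[0]:b[2]],None,fx=k,fy=k,interpolation=cv2.INTER_CUBIC)
a=f(S,(185,135,265,195),5);b=f(T,(163,178,227,252),5)
c=f(S,(205,200,310,255),4);d=f(T,(262,150,318,245),4)
canvas=np.zeros((600,800,3),np.uint8);canvas[:300,:400]=a;canvas[:370,400:720]=b;canvas[370:590,:420]=c
canvas[372:,430:654]=d[:228]
cv2.imwrite("pics/z1.png",canvas[:,:,::-1])
E
```

```text
knob (array([271.25      , 344.16666667]), np.int32(12)) (array([405.62135922, 215.69902913]), np.int32(103)) (array([ 0.53685977, -0.31236936,  0.09213709]), np.float64(0.006758889057889778))
grip (array([225.69090909, 230.6       ]), np.int32(55)) (array([283.8   , 228.1875]), np.int32(80)) (array([0.48416615, 0.03254652, 0.04058861]), np.float64(0.005518483664053491))
panhandle (array([414.87096774, 268.23041475]), np.int32(217)) [ 0.38666611 -0.34429361  0.077     ]
```

View pics/z1.png

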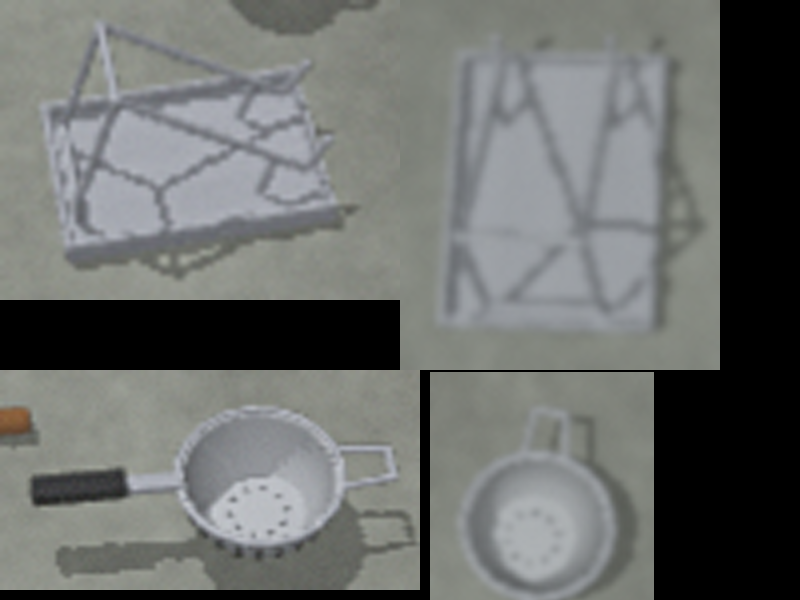

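The crops show the rest's wires with their top ends at about (205,140) and (208,155) in the side view, and (174,225) and (199,224) in the top view. The hook tips are at (247,148) and (251,163) in the side view, and (182,186) and (205,186) in the top view. The strainer's ear and rim are also clear.

```bash
python3 - <<'E'
from h import *
S=cv2.imread("pics/side0.png")[:,:,::-1];T=cv2.imread("pics/top0.png")[:,:,::-1]
s=lambda x,y:((x-2)/5+185,(y-2)/5+135); t=lambda x,y:((x-402)/5+163,(y-2)/5+178)
for n,a,b in [('topL',s(100,25),t(457,237)),('topR',s(116,98),t(578,230)),('hookL',s(309,62),t(495,38)),('hookR',s(330,138),t(612,38)),
 ('cTL',s(310,65),t(458,52)),('cBL',s(43,103),t(437,322)),('cBR',s(68,247),t(658,328)),('cTR',s(341,205),t(668,58))]:
    print(n,*tri(a,b))
for n,p in [('TL',(458,52)),('TR',(668,58)),('BR',(658,328)),('BL',(437,322))]: print(n,plane("top",t(*p),.014))
for n,p in [('TL',(310,72)),('TR',(341,205)),('BR',(68,247)),('BL',(43,103))]: print('s',n,plane("side",s(*p),.014))
d90=lambda i:i.max(2)<85
for n,bs,bt in [('knob',(250,318,285,352),(392,203,420,228)),('grip',(205,218,245,240),(275,212,295,242))]:
    a=blob(S,bs,d90);b=blob(T,bt,d90);print(n,a[:2],b[:2],tri(a[0],b[0]))
print('ear',tri(((396-2)/4+205,(465-372)/4+200),((550-432)/4+262,(410-374)/4+150)))
# lid outline ellipse: bright region in both
for n,im,box in [('side',S,(225,303,310,384)),('top',T,(370,185,435,250))]:
    x0,y0,x1,y1=box;c=cv2.cvtColor(im[y0:y1,x0:x1].copy(),cv2.COLOR_RGB2GRAY)
    m=(c>150).astype(np.uint8);cs=max(cv2.findContours(m,0,1)[0],key=cv2.contourArea)
    e=cv2.fitEllipse(cv2.convexHull(cs));print(n,e,plane(n,np.array(e[0])+[x0,y0],.087))
h=blob(T,(402,242,426,292),d90);print(h[:2]);pts=np.argwhere(h[2])[:,::-1]+[402,242]
w=np.array([plane("top",p,.077)[:2] for p in pts.tolist()]);u=np.linalg.svd(w-w.mean(0))[2][0];print('handle',w.mean(0),u)
# strainer rims: bright ellipse bead
for n,im,box in [('top',T,(266,164,313,211))]:
    x0,y0,x1,y1=box;c=cv2.cvtColor(im[y0:y1,x0:x1].copy(),cv2.COLOR_RGB2GRAY);print(c.min(),c.max())
for n,p in [('side',((260-2)/4+205,(477-372)/4+200)),('top',((537-432)/4+262,(525-374)/4+150))]: print('rimc',n,plane(n,p,.048))
E
```

```text
topL [0.46289736 0.34353983 0.09871222] 0.0027505219992956663
topR [0.46880865 0.27504314 0.10085895] 0.0025977175793538885
hookL [0.59269049 0.34885736 0.0424328 ] 0.004984448674207539
hookR [0.59573458 0.2772808  0.04336121] 0.0018931653456304542
cTL [0.5938913  0.3793128  0.01035883] 0.013602594638763843
cBL [0.42045199 0.37095308 0.01383682] 0.0034026230826837973
cBR [0.4262228  0.23630523 0.01838252] 0.0030561677805376725
cTR [0.5949458  0.24657371 0.01372065] 0.007039691292272704
TL [0.58614549 0.37754289 0.014     ]
TR [0.59128553 0.24617667 0.014     ]
BR [0.42500308 0.23669087 0.014     ]
BL [0.41874761 0.37068844 0.014     ]
s TL [0.59904628 0.37071521 0.014     ]
s TR [0.59845104 0.24730875 0.014     ]
s BR [0.42764511 0.24067371 0.014     ]
s BL [0.42213661 0.37112649 0.014     ]
knob (array([267.02836879, 337.28014184]), np.int32(282)) (array([405.70229008, 215.65648855]), np.int32(131)) (array([ 0.5309271 , -0.30392357,  0.11343473]), np.float64(0.002477018672111043))
grip (array([224.20958084, 229.        ]), np.int32(167)) (array([283.86153846, 228.27692308]), np.int32(130)) (array([0.48172476, 0.03275042, 0.04873544]), np.float64(0.003173722058565394))
ear (array([0.69799543, 0.02020911, 0.04159651]), np.float64(0.0036783997113456783))
side ((39.005531311035156, 41.49350357055664), (72.81136322021484, 82.15216064453125), 66.09831237792969) [ 0.52564571 -0.30808787  0.087     ]
top ((32.12782287597656, 34.01102828979492), (49.69742965698242, 58.951759338378906), 152.14598083496094) [ 0.52405845 -0.30408332  0.087     ]
(array([415.00673401, 267.96969697]), np.int32(297))
handle [ 0.38751473 -0.34471345] [-0.959057  -0.2832131]
91 177
rimc side [0.60493309 0.02201613 0.048     ]
rimc top [0.60297315 0.02601199 0.048     ]
```

```bash
cat > d.py <<'E'
# prints the shift and turn, in tool axes, from the present pose to: x y z [yaw of tool y, tilt of the hand towards direction tool-y minus 90deg]
import sys; from h import *
a=[float(v) for v in sys.argv[1:]];s=status.get_state();R0=R.from_quat(s['eef_rot']);p=np.array(a[:3])-s['tool_pos']
out=R0.inv().apply(p)
rv=np.zeros(3)
if len(a)>3:
    y=np.array([np.cos(a[3]),np.sin(a[3]),0]);h=np.cross(y,[0,0,1]);z=-(np.cos(a[4])*np.array([0,0,1])+np.sin(a[4])*h)
    rv=(R0.inv()*R.from_matrix(np.c_[np.cross(y,z),y,z])).as_rotvec()
print(np.round(out,4),np.round(rv,3),'pos',np.round(s['tool_pos'],4),'q',np.round(s['q'],2),'t',s['clock'])
E
python3 d.py .5 .15 .24 1.618 0; python3 d.py .529 -.304 .2 1.618 0
```

```text
[-0.4339 -0.3344 -0.0014] [-0.002 -0.    -0.345] pos [0.1833 0.5969 0.238 ] q [-1.24  0.69 -0.19  1.57  0.16  0.9  -0.22] t 0.1
[-0.5948 -0.7599  0.0393] [-0.002 -0.    -0.345] pos [0.1833 0.5969 0.238 ] q [-1.24  0.69 -0.19  1.57  0.16  0.9  -0.22] t 0.1
```

Careful with the scale: shifts go in shares of 0.8 m and turns go in shares of 2 rad. That gives: -0.434 m is -0.5425, -0.4 m is -0.5, -0.345 rad is -0.1725.

Emit:
{"method": "move_tool", "body": {
  "deltas": [
    [[1, -0.0625, -0.05, 0, 0, 0, -0.025], [1, -0.125, -0.1, 0, 0, 0, -0.05], [1, -0.175, -0.1375, 0, 0, 0, -0.075], [1, -0.225, -0.175, 0, 0, 0, -0.1], [1, -0.275, -0.2125, 0, 0, 0, -0.125], [1, -0.325, -0.25, 0, 0, 0, -0.15], [1, -0.375, -0.2875, 0, 0, 0, -0.1725], [1, -0.45, -0.3375, 0, 0, 0, -0.1725], [1, -0.5, -0.375, 0, 0, 0, -0.1725], [1, -0.5425, -0.4175, 0, 0, 0, -0.1725]]
  ],
  "clamp_n": 20
}}

```text
clock: 1.1
tool_pos: [0.4756, 0.1895, 0.2386]
eef_rot: [-0.024, 1.0, 0.0, 0.0]
contact_force: [0.2, 0.8, -0.4]
opening: 1.003
finger_force: 0.0
```

```bash
python3 d.py .529 -.304 .2 1.618 0
```

```text
[-0.03   -0.4955  0.0384] [0. 0. 0.] pos [0.4756 0.1895 0.2386] q [-0.24  0.56 -0.36  1.9   0.28  0.74  0.86] t 1.1
```

To row units: -0.46 m is -0.575, -0.42 m is -0.525.

Emit:
{"method": "move_tool", "body": {
  "deltas": [
    [[1, -0.025, -0.0625, 0, 0, 0, 0], [1, -0.0375, -0.125, 0, 0, 0, 0], [1, -0.0375, -0.1875, 0, 0, 0, 0], [1, -0.0375, -0.25, 0, 0, 0, 0], [1, -0.0375, -0.3125, 0, 0, 0, 0], [1, -0.0375, -0.375, 0, 0, 0, 0], [1, -0.0375, -0.425, 0.0125, 0, 0, 0], [1, -0.0375, -0.475, 0.025, 0, 0, 0], [1, -0.0375, -0.525, 0.0375, 0, 0, 0], [1, -0.0375, -0.575, 0.0475, 0, 0, 0]]
  ]
}}

```text
clock: 2.1
tool_pos: [0.5255, -0.2685, 0.1998]
eef_rot: [-0.023, 1.0, 0.0, -0.001]
contact_force: [0.5, 0.5, 0.4]
opening: 0.996
finger_force: 0.0
```

Emit:
{"method": "move_tool", "body": {
  "deltas": [
    [[1, 0, 0, 0, 0, 0, 0], [1, 0, 0, 0, 0, 0, 0], [1, 0, 0, 0, 0, 0, 0]]
  ]
}}

```text
clock: 2.4
tool_pos: [0.5263, -0.2652, 0.2007]
eef_rot: [-0.025, 1.0, 0.001, 0.0]
contact_force: [0.2, 1.0, 0.4]
opening: 0.997
finger_force: 0.0
```

```bash
python3 d.py .529 -.304 .15 1.618 0
```

```text
[-0.0007 -0.039   0.0507] [0.001 0.    0.002] pos [ 0.5263 -0.2652  0.2007] q [ 0.61  0.71 -0.38  1.71  0.35  0.79  1.68] t 2.4
```

To row units: 0.045 m is 0.0563, -0.039 m is -0.0488.

Emit:
{"method": "move_tool", "body": {
  "deltas": [
    [[1, 0, -0.025, 0.0125, 0, 0, 0], [1, 0, -0.0488, 0.0375, 0, 0, 0], [1, 0, -0.0488, 0.0563, 0, 0, 0], [1, 0, -0.0488, 0.0563, 0, 0, 0]]
  ]
}}

```text
clock: 2.8
tool_pos: [0.5264, -0.3062, 0.1533]
eef_rot: [-0.024, 1.0, 0.001, -0.002]
contact_force: [0.3, 0.7, 0.5]
opening: 1.002
finger_force: 0.0
```

```bash
python3 - <<'E'
from h import *
S=cams.snapshot("side");T=cams.snapshot("top")
f=lambda im,b,k:cv2.resize(im[b[1]:b[3],b[0]:b[2]],None,fx=k,fy=k,interpolation=cv2.INTER_CUBIC)
c=np.hstack([f(S,(200,244,340,384),2.85),f(T,(340,150,480,290),2.85)]);print(c.shape);cv2.imwrite("pics/z2.png",c[:,:,::-1])
print(status.get_state()['tool_pos'])
E
```

```text
(399, 798, 3)
[ 0.52820494 -0.30541679  0.15562042]
```

View pics/z2.png

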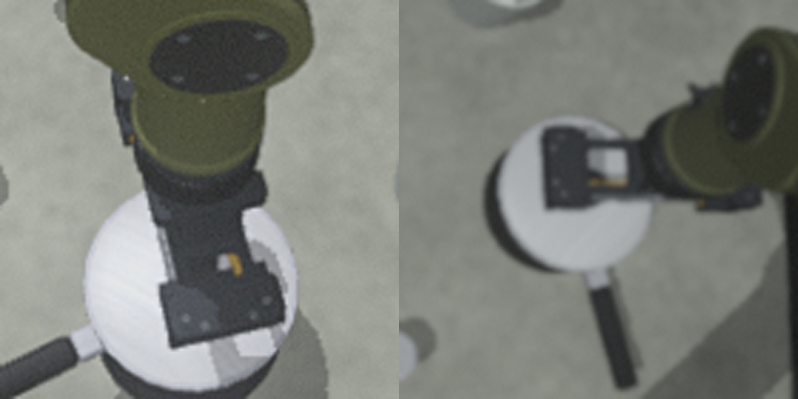

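The hand is centred over the lid and the knob is hidden beneath it, with nothing else nearby. Going down to grasp.

To row units: 0.048 m is 0.06, 0.046 m is 0.0575.

Emit:
{"method": "move_tool", "body": {
  "deltas": [
    [[1, 0, 0, 0.0188, 0, 0, 0], [1, 0, 0, 0.0375, 0, 0, 0], [1, 0, 0, 0.05, 0, 0, 0], [1, 0, 0, 0.0575, 0, 0, 0], [1, 0, 0, 0.06, 0, 0, 0], [1, 0, 0, 0.06, 0, 0, 0]]
  ]
}}

```text
clock: 3.5
tool_pos: [0.528, -0.3058, 0.1076]
eef_rot: [-0.024, 1.0, 0.0, -0.0]
contact_force: [0.3, 0.0, 0.6]
opening: 1.0
finger_force: 0.0
```

Emit:
{"method": "move_tool", "body": {
  "deltas": [
    [[0.5, 0, 0, 0, 0, 0, 0], [0.3, 0, 0, 0, 0, 0, 0], [0, 0, 0, 0, 0, 0, 0], [0, 0, 0, 0, 0, 0, 0], [0, 0, 0, 0, 0, 0, 0]]
  ],
  "clamp_n": 40
}}

```text
clock: 4.0
tool_pos: [0.528, -0.3059, 0.1078]
eef_rot: [-0.024, 1.0, -0.0, 0.0]
contact_force: [-0.1, 0.6, 0.5]
opening: 0.571
finger_force: 0.0
```

To row units: 0.003 m is 0.0038.

Emit:
{"method": "move_tool", "body": {
  "deltas": [
    [[0.6, 0, 0, 0.0038, 0, 0, 0], [0.6, 0, 0, 0.0038, 0, 0, 0], [0, 0, 0, 0.0038, 0, 0, 0], [0, 0, 0, 0.0038, 0, 0, 0], [0, 0, 0, 0.0038, 0, 0, 0], [0, 0, 0, 0.0038, 0, 0, 0], [0, 0, 0, 0.0038, 0, 0, 0]]
  ],
  "clamp_n": 40
}}

```text
clock: 4.7
tool_pos: [0.528, -0.3056, 0.1046]
eef_rot: [-0.024, 1.0, 0.0, -0.0]
contact_force: [-0.1, 0.3, 0.0]
opening: 0.42
finger_force: 40.0
```

To row units: -0.15 m is -0.1875, -0.13 m is -0.1625.

Emit:
{"method": "move_tool", "body": {
  "deltas": [
    [[0, 0, 0, -0.0125, 0, 0, 0], [0, 0, 0, -0.0375, 0, 0, 0], [0, 0, 0, -0.075, 0, 0, 0], [0, 0, 0, -0.125, 0, 0, 0], [0, 0, 0, -0.1625, 0, 0, 0], [0, 0, 0, -0.1875, 0, 0, 0], [0, 0, 0, -0.1875, 0, 0, 0], [0, 0, 0, -0.1875, 0, 0, 0]]
  ]
}}

```text
clock: 5.5
tool_pos: [0.5272, -0.3058, 0.2543]
eef_rot: [-0.024, 1.0, 0.0, -0.001]
contact_force: [-0.0, 0.0, -4.2]
opening: 0.422
finger_force: 40.0
```

```bash
python3 - <<'E'
from h import *
S=cams.snapshot("side");T=cams.snapshot("top");st=status.get_state();print(st['contact_force'],st['tool_pos'])
f=lambda im,b,k:cv2.resize(im[b[1]:b[3],b[0]:b[2]],None,fx=k,fy=k,interpolation=cv2.INTER_CUBIC)
cv2.imwrite("pics/S1.png",S[:,:,::-1]);cv2.imwrite("pics/T1.png",T[:,:,::-1])
c=np.hstack([f(S,(200,244,340,384),2.85),f(T,(340,150,480,290),2.85)]);cv2.imwrite("pics/z3.png",c[:,:,::-1])
E
python3 d.py .54 .31 .25 1.618 .61
```

```text
[-0.28737212  0.60215745 -4.1907943 ] [ 0.52663578 -0.30556841  0.25296268]
[-0.0425  0.6142  0.0037] [0.001 0.607 0.001] pos [ 0.5266 -0.3056  0.253 ] q [ 0.68  0.67 -0.41  1.59  0.31  0.95  1.78] t 5.6
```

View pics/z3.png

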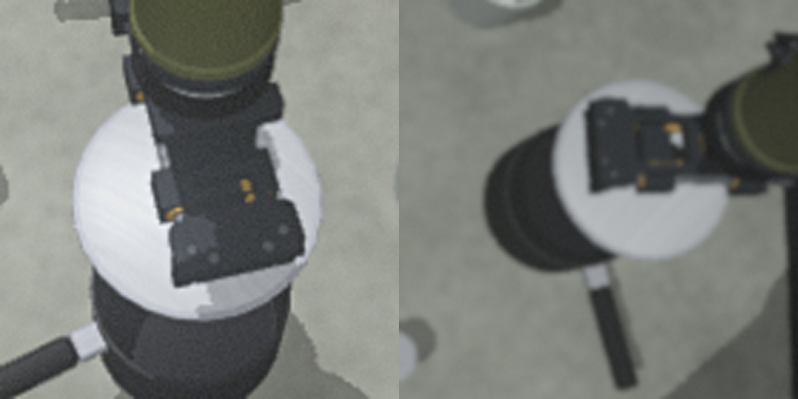

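The lid is held and lifted off, with the empty pan below at top-view (195,200) in the crop. I'll measure the lid's centre relative to the tool.

```bash
cat >> h.py <<'E'
from scipy.optimize import least_squares
def circ(n,im,box,cond,z,rad,show=True):
    x0,y0,x1,y1=box;m=cond(im[y0:y1,x0:x1].astype(int)).astype(np.uint8)
    c=max(cv2.findContours(m,0,1)[0],key=cv2.contourArea);c=cv2.convexHull(c)[:,0]+[x0,y0]
    w=np.array([plane(n,p,z)[:2] for p in c.tolist()])
    f=least_squares(lambda q:np.hypot(*(w-q).T)-rad,w.mean(0),loss='cauchy',f_scale=.001)
    return np.round(f.x,4),np.round(np.sort(abs(f.fun))[[len(w)//2,-1]],4),len(w)
bright=lambda i:i.min(2)>140
E
python3 - <<'E'
from h import *
S=cv2.imread("pics/S1.png")[:,:,::-1];T=cv2.imread("pics/T1.png")[:,:,::-1]
for z in(.232,.236):
    print(z,circ("side",S,(222,270,316,360),bright,z,.08),circ("top",T,(390,172,462,246),bright,z,.08))
E
```

```text
0.232 (array([ 0.5165, -0.3782]), array([0.1077, 0.1117]), 4) (array([ 0.5291, -0.3075]), array([0.0007, 0.0111]), 24)
0.236 (array([ 0.5166, -0.3764]), array([0.1038, 0.1078]), 4) (array([ 0.5287, -0.3059]), array([0.0009, 0.0117]), 24)
```

To row units: 0.43 m is 0.5375, 0.25 m is 0.3125, 0.25 rad is 0.125.

Emit:
{"method": "move_tool", "body": {
  "deltas": [
    [[0, 0, 0.0375, 0, 0, 0, 0], [0, -0.0063, 0.0875, 0, 0, 0, 0], [0, -0.0125, 0.1438, 0, 0, 0.025, 0], [0, -0.0188, 0.2, 0, 0, 0.05, 0], [0, -0.025, 0.2563, 0, 0, 0.075, 0], [0, -0.0313, 0.3125, 0, 0, 0.1, 0], [0, -0.0375, 0.3688, 0, 0, 0.125, 0], [0, -0.0438, 0.425, 0, 0, 0.15, 0], [0, -0.05, 0.4813, 0, 0, 0.175, 0], [0, -0.0563, 0.5375, 0, 0, 0.2, 0]]
  ]
}}

```text
clock: 6.6
tool_pos: [0.5523, 0.1274, 0.2532]
eef_rot: [-0.023, 0.979, -0.005, -0.2]
contact_force: [1.4, -0.3, -3.8]
opening: 0.421
finger_force: 40.0
```

```bash
python3 d.py .576 .312 .2 1.618 .611
```

```text
[-0.0506  0.1834  0.036 ] [-0.001  0.208 -0.   ] pos [0.5523 0.1274 0.2532] q [-0.07  0.82 -0.41  1.34  0.16  1.42  1.16] t 6.6
```

To row units: 0.178 m is 0.2225, 0.165 m is 0.2063, 0.21 rad is 0.105.

Emit:
{"method": "move_tool", "body": {
  "deltas": [
    [[0, -0.0125, 0.0375, 0, 0, 0.025, 0], [0, -0.025, 0.0875, 0.0125, 0, 0.05, 0], [0, -0.0375, 0.1375, 0.0188, 0, 0.075, 0], [0, -0.05, 0.175, 0.025, 0, 0.105, 0], [0, -0.0625, 0.2063, 0.0375, 0, 0.105, 0], [0, -0.0625, 0.2225, 0.045, 0, 0.105, 0], [0, -0.0625, 0.2225, 0.045, 0, 0.105, 0], [0, -0.0625, 0.2225, 0.045, 0, 0.105, 0]]
  ]
}}

```text
clock: 7.4
tool_pos: [0.5763, 0.3038, 0.2021]
eef_rot: [-0.022, 0.954, -0.008, -0.3]
contact_force: [0.3, -0.9, -4.0]
opening: 0.421
finger_force: 40.0
```

```bash
python3 d.py .5754 .312 .155 1.618 .611;  python3 d.py .5296 .31 .0898 1.618 .611
```

```text
[-0.0265  0.0083  0.0389] [-0.001  0.001 -0.001] pos [0.5763 0.3038 0.2021] q [-0.32  1.12 -0.4   0.84  0.06  1.76  1.01] t 7.4
[-0.0263  0.0086  0.1186] [-0.001  0.001 -0.001] pos [0.5763 0.3038 0.2021] q [-0.32  1.12 -0.4   0.84  0.06  1.76  1.01] t 7.4
```

To row units: 0.085 m is 0.1063, 0.075 m is 0.0938.

Emit:
{"method": "move_tool", "body": {
  "deltas": [
    [[0, -0.0188, 0.01, 0.0125, 0, 0, 0], [0, -0.0325, 0.01, 0.0375, 0, 0, 0], [0, -0.0325, 0.01, 0.0688, 0, 0, 0], [0, -0.0325, 0.01, 0.0938, 0, 0, 0], [0, -0.0325, 0.01, 0.1063, 0, 0, 0], [0, -0.0325, 0.01, 0.1063, 0, 0, 0], [0, -0.0325, 0.01, 0.1063, 0, 0, 0]]
  ]
}}

```text
clock: 8.1
tool_pos: [0.5499, 0.3112, 0.1188]
eef_rot: [-0.022, 0.954, -0.007, -0.299]
contact_force: [-0.1, 0.1, -3.3]
opening: 0.421
finger_force: 40.0
```

```bash
python3 d.py .5296 .31 .0898 1.618 .611; python3 - <<'E'
from h import *
S=cams.snapshot("side");T=cams.snapshot("top")
f=lambda im,b,k:cv2.resize(im[b[1]:b[3],b[0]:b[2]],None,fx=k,fy=k,interpolation=cv2.INTER_CUBIC)
cv2.imwrite("pics/S2.png",S[:,:,::-1]);cv2.imwrite("pics/T2.png",T[:,:,::-1])
c=np.hstack([f(S,(160,90,290,220),3.07),f(T,(140,140,270,270),3.07)]);cv2.imwrite("pics/z4.png",c[:,:,::-1])
E
```

```text
[ 0.0001 -0.0003  0.0354] [ 0.001  0.004 -0.001] pos [0.5499 0.3112 0.1188] q [-0.32  1.17 -0.41  1.    0.07  1.55  1.  ] t 8.1
```

View pics/z4.png

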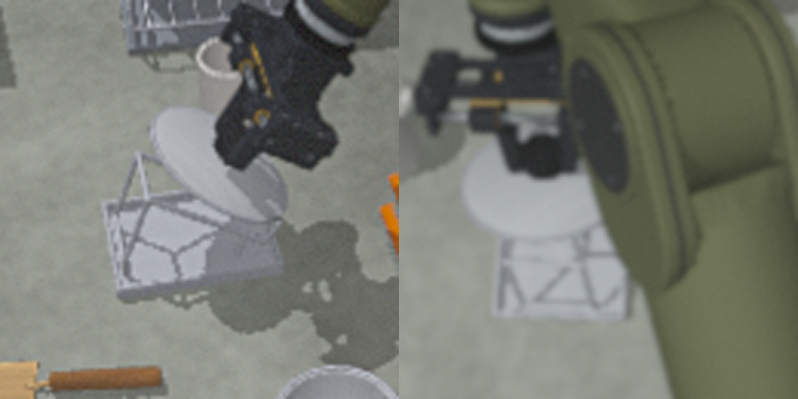

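The lid hangs parallel above the wires, with its lower edge at side-crop (265,210) near the hooks. The hand is clear of the mug. I'll lower it slowly along the slope's normal.

To row units: 0.03 m is 0.0375, 0.028 m is 0.035.

Emit:
{"method": "move_tool", "body": {
  "deltas": [
    [[0, 0, 0, 0.0125, 0, 0, 0], [0, 0, 0, 0.0225, 0, 0, 0], [0, 0, 0, 0.03, 0, 0, 0], [0, 0, 0, 0.035, 0, 0, 0], [0, 0, 0, 0.0375, 0, 0, 0], [0, 0, 0, 0.0375, 0, 0, 0]]
  ]
}}

```text
clock: 8.8
tool_pos: [0.5311, 0.311, 0.0927]
eef_rot: [-0.023, 0.954, -0.007, -0.3]
contact_force: [-0.7, 0.0, -3.2]
opening: 0.418
finger_force: 40.0
```

Emit:
{"method": "move_tool", "body": {
  "deltas": [
    [[0, 0, 0, 0.0013, 0, 0, 0], [0, 0, 0, 0.0025, 0, 0, 0], [0, 0, 0, 0.0025, 0, 0, 0]]
  ]
}}

```text
clock: 9.1
tool_pos: [0.5302, 0.311, 0.0913]
eef_rot: [-0.023, 0.954, -0.007, -0.3]
contact_force: [-0.7, -0.5, -3.5]
opening: 0.42
finger_force: 40.0
```

```bash
python3 d.py .5296 .31 .0898 1.618 .611
```

```text
[-0.0004 -0.001   0.0016] [0.    0.001 0.   ] pos [0.5302 0.311  0.0913] q [-0.32  1.18 -0.41  1.08  0.07  1.46  1.  ] t 9.1
```

To row units: 0.002 m is 0.0025, 0.001 m is 0.0013.

Emit:
{"method": "move_tool", "body": {
  "deltas": [
    [[0, 0, 0, 0.0013, 0, 0, 0], [0, 0, 0, 0.0025, 0, 0, 0], [0, 0, 0, 0.0025, 0, 0, 0]]
  ]
}}

```text
clock: 9.4
tool_pos: [0.5294, 0.3109, 0.0899]
eef_rot: [-0.022, 0.954, -0.007, -0.3]
contact_force: [1.9, 0.7, -2.2]
opening: 0.421
finger_force: 40.0
```

Emit:
{"method": "move_tool", "body": {
  "deltas": [
    [[0, 0, 0, 0.0013, 0, 0, 0], [0, 0, 0, 0.0025, 0, 0, 0], [0, 0, 0, 0.0025, 0, 0, 0]]
  ]
}}

```text
clock: 9.7
tool_pos: [0.5294, 0.3109, 0.0897]
eef_rot: [-0.022, 0.954, -0.006, -0.299]
contact_force: [4.4, -1.2, 5.7]
opening: 0.421
finger_force: 40.0
```

Contact came at the expected height, square to the slope. Releasing gently.

To row units: -0.001 m is -0.0013.

Emit:
{"method": "move_tool", "body": {
  "deltas": [
    [[0.42, 0, 0, -0.0013, 0, 0, 0], [0.44, 0, 0, -0.0013, 0, 0, 0], [0.5, 0, 0, -0.0013, 0, 0, 0], [0.6, 0, 0, -0.0013, 0, 0, 0], [0.8, 0, 0, -0.0013, 0, 0, 0], [1, 0, 0, -0.0013, 0, 0, 0], [1, 0, 0, -0.0013, 0, 0, 0], [1, 0, 0, -0.0013, 0, 0, 0], [1, 0, 0, -0.0013, 0, 0, 0]]
  ],
  "clamp_n": 5
}}

```text
clock: 10.6
tool_pos: [0.5284, 0.3109, 0.0888]
eef_rot: [-0.023, 0.954, -0.007, -0.3]
contact_force: [0.2, -0.3, -0.8]
opening: 0.996
finger_force: 0.0
```

Emit:
{"method": "move_tool", "body": {
  "deltas": [
    [[1, 0, 0, -0.0125, 0, 0, 0], [1, 0, 0, -0.0375, 0, 0, 0], [1, 0, 0, -0.075, 0, 0, 0], [1, 0, 0, -0.125, 0, 0, 0], [1, 0, 0, -0.175, 0, 0, 0], [1, 0, 0, -0.2, 0, 0, 0]]
  ]
}}

```text
clock: 11.2
tool_pos: [0.6223, 0.3152, 0.2239]
eef_rot: [-0.022, 0.954, -0.005, -0.298]
contact_force: [0.5, -0.1, -0.3]
opening: 0.997
finger_force: 0.0
```

```bash
python3 d.py .55 .1 .25 1.618 0
```

```text
[ 0.0826 -0.2117  0.0247] [ 0.003 -0.604 -0.001] pos [0.6223 0.3152 0.2239] q [-0.36  1.22 -0.38  0.5   0.06  1.98  1.03] t 11.2
```

To row units: -0.212 m is -0.265, 0.03 m is 0.0375, -0.604 rad is -0.302.

Emit:
{"method": "move_tool", "body": {
  "deltas": [
    [[1, 0.0125, -0.025, -0.025, 0, -0.05, 0], [1, 0.025, -0.0625, -0.025, 0, -0.1, 0], [1, 0.0375, -0.1, -0.0125, 0, -0.15, 0], [1, 0.0563, -0.1375, 0, 0, -0.2, 0], [1, 0.075, -0.175, 0.0125, 0, -0.25, 0], [1, 0.0875, -0.2125, 0.025, 0, -0.3, 0], [1, 0.1038, -0.25, 0.0313, 0, -0.302, 0], [1, 0.1038, -0.265, 0.0313, 0, -0.302, 0], [1, 0.1038, -0.265, 0.0313, 0, -0.302, 0]]
  ]
}}

```text
clock: 12.1
tool_pos: [0.5491, 0.0976, 0.2479]
eef_rot: [-0.022, 1.0, -0.0, -0.002]
contact_force: [0.2, -0.1, 0.2]
opening: 1.0
finger_force: 0.0
```

```bash
python3 d.py .4987 .0318 .13 1.513 0; python3 - <<'E'
from h import *
S=cams.snapshot("side");T=cams.snapshot("top")
f=lambda im,b,k:cv2.resize(im[b[1]:b[3],b[0]:b[2]],None,fx=k,fy=k,interpolation=cv2.INTER_CUBIC)
cv2.imwrite("pics/S3.png",S[:,:,::-1]);cv2.imwrite("pics/T3.png",T[:,:,::-1])
a=np.hstack([f(S,(170,100,270,200),3),f(T,(150,160,250,260),3)]);b=np.hstack([f(S,(170,284,310,384),2.14),f(T,(340,180,440,280),3)[:, :300]]) if 0 else np.hstack([f(S,(210,284,310,384),3),f(T,(355,175,455,275),3)])
cv2.imwrite("pics/z5.png",np.vstack([a,b])[:,:,::-1])
E
```

```text
[ 0.0527 -0.0634  0.1182] [-0.001 -0.004  0.101] pos [0.5491 0.0976 0.2479] q [-0.04  0.6  -0.36  1.75  0.27  0.84  1.09] t 12.1
```

View pics/z5.png

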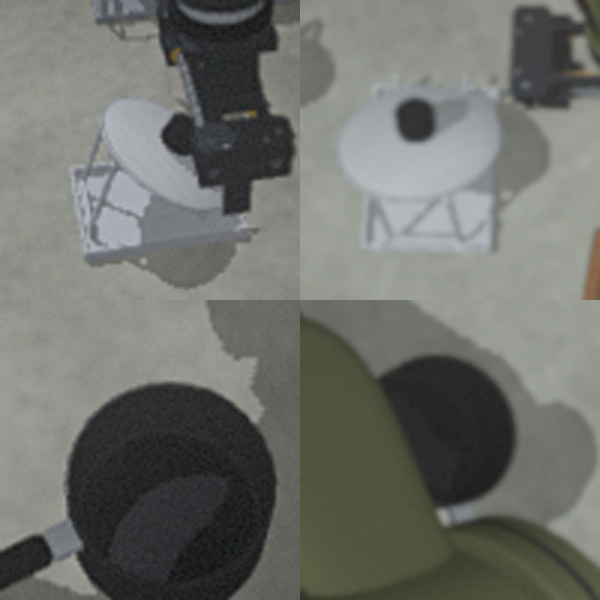

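The lid lies on the wires with its knob at top-crop (417,120), and the pan is open at side-crop (170,490). I'll check the lid's position and the pan's centre numerically, and move on to the strainer.

To row units: 0.118 m is 0.1475, 0.1 m is 0.125, 0.1 rad is 0.05.

Emit:
{"method": "move_tool", "body": {
  "deltas": [
    [[1, 0.025, -0.0375, 0.0375, 0, 0, 0.025], [1, 0.05, -0.0625, 0.0875, 0, 0, 0.05], [1, 0.0663, -0.0793, 0.125, 0, 0, 0.05], [1, 0.0663, -0.0793, 0.1475, 0, 0, 0.05], [1, 0.0663, -0.0793, 0.1475, 0, 0, 0.05], [1, 0.0663, -0.0793, 0.1475, 0, 0, 0.05]]
  ]
}}

```text
clock: 12.8
tool_pos: [0.4985, 0.0358, 0.1293]
eef_rot: [0.025, 1.0, 0.001, -0.003]
contact_force: [-0.6, -0.6, 0.6]
opening: 1.003
finger_force: 0.0
```

```bash
python3 d.py .4987 .0318 .030 1.513 0; python3 - <<'E'
from h import *
S=cams.snapshot("side");T=cams.snapshot("top")
cv2.imwrite("pics/S4.png",S[:,:,::-1]);cv2.imwrite("pics/T4.png",T[:,:,::-1])
d90=lambda i:i.max(2)<85
a=blob(S,(205,130,245,165),d90);b=blob(T,(277-140,185,205,215),d90);k,e=tri(a[0],b[0]);print('knob',a[:2],b[:2],k,e)
n=np.array([.573,.027,.819]);u=np.array([-.818,-.038,.574]);v=np.cross(n,u);d=k-n*.036-[.519,.3095,.066];print('lid in seat',d@u,d@v,d@n)
kt=plane("top",b[0],.0985);ks=plane("side",a[0],.0985);print(kt,ks)
for z in(.085,):print('pan',circ("side",S,(225,305,310,384),d90,z,.075),circ("top",T,(372,185,435,249),d90,z,.075))
E
```

```text
[-0.0009 -0.0041  0.0993] [ 0.001 -0.005  0.007] pos [0.4985 0.0358 0.1293] q [-0.01  0.72 -0.24  2.03  0.37  0.44  0.98] t 12.8
knob (array([225.34173913, 146.74608696]), np.int32(1150)) (array([188.26896552, 199.42758621]), np.int32(145)) [0.53119549 0.31170712 0.09082429] 0.014720089578951816
lid in seat 0.004176185582239533 -0.001628268596145808 -0.008614787861437469
[0.53719649 0.31115135 0.0985    ] [0.52318605 0.30083577 0.0985    ]
pan (array([ 0.5321, -0.3081]), array([0.001 , 0.0151]), 33) (array([ 0.5385, -0.257 ]), array([0.0109, 0.0774]), 9)
```

To row units: 0.098 m is 0.1225, 0.09 m is 0.1125.

Emit:
{"method": "move_tool", "body": {
  "deltas": [
    [[1, 0, -0.005, 0.025, 0, 0, 0], [1, 0, -0.005, 0.0625, 0, 0, 0], [1, 0, -0.005, 0.0938, 0, 0, 0], [1, 0, -0.005, 0.1125, 0, 0, 0], [1, 0, -0.005, 0.1225, 0, 0, 0], [1, 0, -0.005, 0.1225, 0, 0, 0], [1, 0, -0.005, 0.1225, 0, 0, 0]]
  ]
}}

```text
clock: 13.6
tool_pos: [0.4971, 0.03, 0.0322]
eef_rot: [0.026, 1.0, 0.0, -0.002]
contact_force: [-0.5, -0.6, -0.2]
opening: 1.003
finger_force: 0.0
```

Emit:
{"method": "move_tool", "body": {
  "deltas": [
    [[0, 0, 0, 0, 0, 0, 0], [0, 0, 0, 0, 0, 0, 0], [0, 0, 0, 0, 0, 0, 0], [0, 0, 0, 0, 0, 0, 0], [0, 0, 0, 0, 0, 0, 0], [0, 0, 0, 0, 0, 0, 0], [0, 0, 0, 0, 0, 0, 0], [0, 0, 0, 0, 0, 0, 0], [0, 0, 0, 0, 0, 0, 0], [0, 0, 0, 0, 0, 0, 0]]
  ],
  "clamp_n": 60
}}

```text
clock: 14.6
tool_pos: [0.4963, 0.0297, 0.0313]
eef_rot: [0.026, 1.0, -0.0, -0.003]
contact_force: [0.8, 0.3, -0.6]
opening: 0.217
finger_force: 60.0
```

To row units: -0.14 m is -0.175, -0.13 m is -0.1625.

Emit:
{"method": "move_tool", "body": {
  "deltas": [
    [[0, 0, 0, -0.0063, 0, 0, 0], [0, 0, 0, -0.0188, 0, 0, 0], [0, 0, 0, -0.0438, 0, 0, 0], [0, 0, 0, -0.0813, 0, 0, 0], [0, 0, 0, -0.125, 0, 0, 0], [0, 0, 0, -0.1625, 0, 0, 0], [0, 0, 0, -0.175, 0, 0, 0], [0, 0, 0, -0.175, 0, 0, 0], [0, 0, 0, -0.175, 0, 0, 0]]
  ]
}}

```text
clock: 15.5
tool_pos: [0.4963, 0.0293, 0.1705]
eef_rot: [0.026, 1.0, -0.0, -0.004]
contact_force: [-0.9, 0.3, -2.7]
opening: 0.215
finger_force: 60.0Traceback (most recent call last):
```

```bash
python3 - <<'E'
from h import *
S=cams.snapshot("side");T=cams.snapshot("top")
f=lambda im,b,k:cv2.resize(im[b[1]:b[3],b[0]:b[2]],None,fx=k,fy=k,interpolation=cv2.INTER_CUBIC)
cv2.imwrite("pics/S5.png",S[:,:,::-1]);cv2.imwrite("pics/T5.png",T[:,:,::-1])
c=np.hstack([f(S,(190,120,340,270),2.66),f(T,(240,110,440,260),2)]);
c=np.hstack([f(S,(190,120,340,270),2.66),f(T,(240,100,440,300),2)[:399]]) ;cv2.imwrite("pics/z6.png",c[:399,:,::-1])
E
```

```text
  File "<stdin>", line 5, in <module>
    return _nx.concatenate(arrs, 1, dtype=dtype, casting=casting)
           ~~~~~~~~~~~~~~~^^^^^^^^^^^^^^^^^^^^^^^^^^^^^^^^^^^^^^^
ValueError: all the input array dimensions except for the concatenation axis must match exactly, but along dimension 0, the array at index 0 has size 399 and the array at index 1 has size 300
```

```bash
python3 - <<'E'
from h import *
S=cv2.imread("pics/S5.png");T=cv2.imread("pics/T5.png")
f=lambda im,b,k:cv2.resize(im[b[1]:b[3],b[0]:b[2]],(399,399),interpolation=cv2.INTER_CUBIC)
cv2.imwrite("pics/z6.png",np.hstack([f(S,(190,120,340,270),2),f(T,(240,100,440,300),2)]))
E
```

```text
(no output)
```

View pics/z6.png

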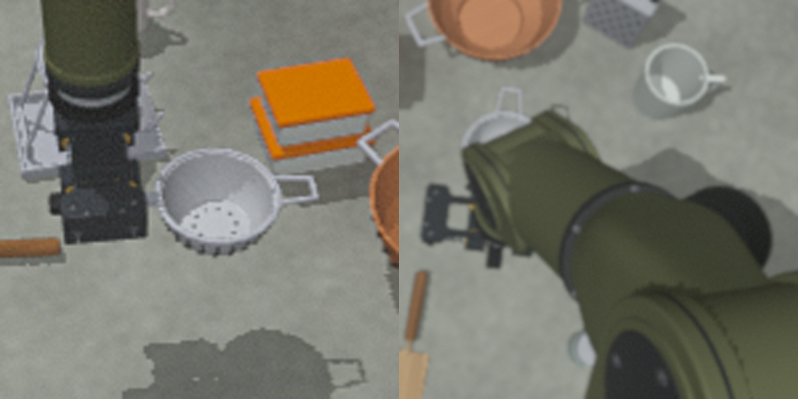

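The strainer is held about level, ear tip at side (309,190) and top (295,147). I'll check its tilt and get the pan's centre.

```bash
python3 - <<'E'
from h import *
print('ear',tri((308.8,190.3),(295.1,146.6)))
S=cv2.imread("pics/S5.png")[:,:,::-1];T=cv2.imread("pics/T0.png" if 0 else "pics/top0.png")[:,:,::-1];T5=cv2.imread("pics/T5.png")[:,:,::-1]
d90=lambda i:i.max(2)<85
print('pan side',circ("side",S,(225,305,310,352),d90,.085,.075),circ("side",S,(225,305,310,345),d90,.085,.075),circ("side",cv2.imread("pics/S3.png")[:,:,::-1],(225,305,310,350),d90,.085,.075))
h=blob(T,(402,242,426,292),d90);pts=np.argwhere(h[2])[:,::-1]+[402,242]
w=np.array([plane("top",p,.077)[:2] for p in pts.tolist()]);u=np.linalg.svd(w-w.mean(0))[2][0];u*=np.sign(-u[0])
t=(w-w.mean(0))@u;print('tip',w.mean(0)+u*t.max(),'u',u,'len',np.ptp(t),'centre',w.mean(0)+u*(t.max()-.2))
# top: right arc of the rim
x0,y0=405,185;m=d90(T5[y0:250,x0:440].astype(int))
e=[(x0+np.max(np.where(row)[0])+.5,y0+i) for i,row in enumerate(m) if row.any()]
print(e[::6]);w=np.array([plane("top",p,.085)[:2] for p in e]);f=least_squares(lambda q:np.hypot(*(w-q).T)-.075,[.53,-.3],loss='cauchy',f_scale=.001);print('top arc',f.x,np.median(abs(f.fun)),len(w))
E
```

```text
ear (array([0.69470456, 0.02177128, 0.17405931]), np.float64(0.011991279833222415))
pan side (array([ 0.5324, -0.3077]), array([0.0007, 0.0027]), 26) (array([ 0.5322, -0.3077]), array([0.0006, 0.0014]), 23) (array([ 0.5319, -0.3083]), array([0.0005, 0.0029]), 21)
tip [ 0.33861225 -0.35915454] u [-0.959057  -0.2832131] len 0.1002337008881768 centre [ 0.53042365 -0.30251192]
[(np.float64(405.5), 193), (np.float64(417.5), 199), (np.float64(422.5), 205), (np.float64(425.5), 211), (np.float64(426.5), 217), (np.float64(426.5), 223), (np.float64(425.5), 229), (np.float64(422.5), 235), (np.float64(439.5), 241), (np.float64(439.5), 247)]
top arc [ 0.52788473 -0.30356898] 0.000839579375825128 57
```

```bash
python3 d.py .4312 -.2637 .2 1.17 0
```

```text
[ 0.0496 -0.2962 -0.0292] [-0.003 -0.009  0.348] pos [0.496  0.0295 0.1699] q [ 0.04  0.65 -0.3   2.    0.35  0.55  1.01] t 15.6
```

Careful with the scale: shifts go in shares of 0.8 m and turns go in shares of 2 rad. That gives: -0.296 m is -0.37, -0.28 m is -0.35, 0.348 rad is 0.174.

Emit:
{"method": "move_tool", "body": {
  "deltas": [
    [[0, 0, -0.0125, -0.0188, 0, 0, 0], [0, 0, -0.0375, -0.0363, 0, 0, 0.015], [0, 0.0125, -0.075, -0.0363, 0, 0, 0.035], [0, 0.0188, -0.125, -0.0363, 0, 0, 0.06], [0, 0.025, -0.175, -0.0363, 0, 0, 0.085], [0, 0.0375, -0.225, -0.0363, 0, 0, 0.11], [0, 0.05, -0.275, -0.0363, 0, 0, 0.135], [0, 0.0563, -0.3188, -0.0363, 0, 0, 0.155], [0, 0.0625, -0.35, -0.0363, 0, 0, 0.17], [0, 0.0625, -0.37, -0.0363, 0, 0, 0.174]]
  ]
}}

```text
clock: 16.6
tool_pos: [0.4296, -0.2654, 0.1994]
eef_rot: [0.201, 0.98, -0.001, -0.005]
contact_force: [0.4, -0.2, -1.5]
opening: 0.215
finger_force: 60.0
```

Emit:
{"method": "move_tool", "body": {
  "deltas": [
    [[0, 0, 0, 0, 0, 0, 0], [0, 0, 0, 0, 0, 0, 0]]
  ]
}}

```text
clock: 16.8
tool_pos: [0.4322, -0.2617, 0.2002]
eef_rot: [0.198, 0.98, 0.0, -0.003]
contact_force: [0.2, 1.0, -2.0]
opening: 0.215
finger_force: 60.0
```

```bash
python3 d.py .4312 -.2637 .13 1.17 0; python3 - <<'E'
from h import *
S=cams.snapshot("side");T=cams.snapshot("top")
f=lambda im,b:cv2.resize(im[b[1]:b[3],b[0]:b[2]],(399,399),interpolation=cv2.INTER_CUBIC)
cv2.imwrite("pics/S7.png",S[:,:,::-1]);cv2.imwrite("pics/T7.png",T[:,:,::-1])
cv2.imwrite("pics/z7.png",np.hstack([f(S,(190,224,350,384)),f(T,(340,120,500,280))])[:,:,::-1])
E
```

```text
[-0.0003 -0.0022  0.0702] [-0.001 -0.007  0.002] pos [ 0.4322 -0.2617  0.2002] q [ 0.63  0.6  -0.29  1.95  0.28  0.63  1.34] t 16.8
```

View pics/z7.png

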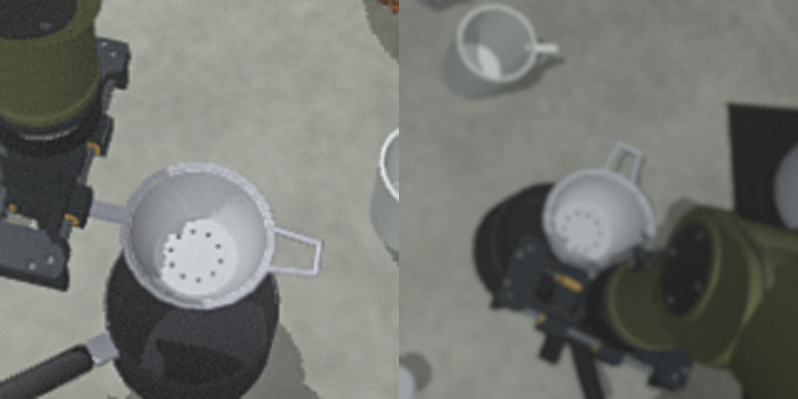

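The strainer hangs over the pan: rim centre at side (269,318) and top (420,207), ear tip at side (318,327) and top (432,179).

```bash
python3 - <<'E'
from h import *
f=lambda im:im
print('rim',tri((269.4,318.2),(419.8,207.4)),'ear',tri((318.3,327),(432.2,179.3)))
S=cv2.imread("pics/S7.png")[:,:,::-1];b=lambda i:i.min(2)>125
for z in (.205,.21,.215):print(z,circ("side",S,(238,287,300,349),b,z,.059))
E
```

```text
rim (array([ 0.5351066 , -0.30325574,  0.2068904 ]), np.float64(0.002441821360659121)) ear (array([ 0.61612155, -0.33814283,  0.20940278]), np.float64(0.00657190158299721))
0.205 (array([ 0.5354, -0.2999]), array([0.0003, 0.0289]), 14)
0.21 (array([ 0.5349, -0.3017]), array([0.0002, 0.0281]), 14)
0.215 (array([ 0.5345, -0.3034]), array([0.0002, 0.0272]), 14)
```

To row units: 0.115 m is 0.1438, 0.01 m is 0.0125.

```bash
python3 d.py .4272 -.2652 .085 1.17 0
```

```text
[ 0.0025 -0.0058  0.1156] [-0.001 -0.006  0.004] pos [ 0.4324 -0.261   0.2006] q [ 0.63  0.6  -0.29  1.96  0.28  0.63  1.34] t 16.9
```

Emit:
{"method": "move_tool", "body": {
  "deltas": [
    [[0, 0.0044, -0.0063, 0.0125, 0, 0, 0], [0, 0.0044, -0.0063, 0.0375, 0, 0, 0], [0, 0.0044, -0.0063, 0.0688, 0, 0, 0], [0, 0.0044, -0.0063, 0.1, 0, 0, 0], [0, 0.0044, -0.0063, 0.125, 0, 0, 0], [0, 0.0044, -0.0063, 0.1375, 0, 0, 0], [0, 0.0044, -0.0063, 0.1438, 0, 0, 0], [0, 0.0044, -0.0063, 0.1438, 0, 0, 0]]
  ]
}}

```text
clock: 17.7
tool_pos: [0.4263, -0.2659, 0.0858]
eef_rot: [0.198, 0.98, -0.001, -0.003]
contact_force: [-0.0, 1.5, -2.3]
opening: 0.212
finger_force: 60.0
```

```bash
python3 d.py .4272 -.2652 .0728 1.17 0
```

```text
[-0.0007  0.001   0.013 ] [-0.002 -0.006  0.001] pos [ 0.4263 -0.2659  0.0858] q [ 0.57  0.79 -0.17  2.05  0.38  0.33  1.26] t 17.7
```

To row units: 0.008 m is 0.01, 0.006 m is 0.0075.

Emit:
{"method": "move_tool", "body": {
  "deltas": [
    [[0, 0, 0, 0.0038, 0, 0, 0], [0, 0, 0, 0.0075, 0, 0, 0], [0, 0, 0, 0.01, 0, 0, 0], [0, 0, 0, 0.01, 0, 0, 0]]
  ]
}}

```text
clock: 18.1
tool_pos: [0.4258, -0.2666, 0.0779]
eef_rot: [0.199, 0.98, -0.001, -0.003]
contact_force: [-0.1, 0.0, -2.5]
opening: 0.215
finger_force: 60.0
```

Emit:
{"method": "move_tool", "body": {
  "deltas": [
    [[0, 0, 0, 0.0013, 0, 0, 0], [0, 0, 0, 0.0038, 0, 0, 0], [0, 0, 0, 0.0038, 0, 0, 0]]
  ]
}}

```text
clock: 18.4
tool_pos: [0.4259, -0.2666, 0.0747]
eef_rot: [0.199, 0.98, -0.001, -0.003]
contact_force: [0.6, 0.3, -1.8]
opening: 0.216
finger_force: 60.0
```

Emit:
{"method": "move_tool", "body": {
  "deltas": [
    [[0, 0, 0, 0.0013, 0, 0, 0], [0, 0, 0, 0.0025, 0, 0, 0], [0, 0, 0, 0.0025, 0, 0, 0]]
  ]
}}

```text
clock: 18.7
tool_pos: [0.4259, -0.2666, 0.0729]
eef_rot: [0.199, 0.98, -0.001, -0.003]
contact_force: [0.2, 0.4, -0.0]
opening: 0.215
finger_force: 60.0
```

To row units: 0.002 m is 0.0025, 0.001 m is 0.0013.

Emit:
{"method": "move_tool", "body": {
  "deltas": [
    [[0, 0, 0, 0.0013, 0, 0, 0], [0, 0, 0, 0.0025, 0, 0, 0], [0, 0, 0, 0.0025, 0, 0, 0]]
  ]
}}

```text
clock: 19.0
tool_pos: [0.4258, -0.2666, 0.0715]
eef_rot: [0.199, 0.98, -0.001, -0.003]
contact_force: [-1.5, 1.3, 9.9]
opening: 0.215
finger_force: 60.0
```

Emit:
{"method": "move_tool", "body": {
  "deltas": [
    [[0.21, 0, 0, 0, 0, 0, 0], [0.23, 0, 0, 0, 0, 0, 0], [0.3, 0, 0, 0, 0, 0, 0], [0.4, 0, 0, 0, 0, 0, 0], [0.5, 0, 0, 0, 0, 0, 0], [0.5, 0, 0, 0, 0, 0, 0], [0.5, 0, 0, 0, 0, 0, 0]]
  ],
  "clamp_n": 5
}}

```text
clock: 19.7
tool_pos: [0.4259, -0.2665, 0.0707]
eef_rot: [0.199, 0.98, -0.001, -0.003]
contact_force: [-0.3, -0.4, 0.2]
opening: 0.501
finger_force: 0.0
```

Emit:
{"method": "move_tool", "body": {
  "deltas": [
    [[0.5, 0, 0, -0.0125, 0, 0, 0], [0.5, 0, 0, -0.0375, 0, 0, 0], [0.5, 0, 0, -0.075, 0, 0, 0], [0.5, 0, 0, -0.125, 0, 0, 0], [0.5, 0, 0, -0.1875, 0, 0, 0], [0.5, 0, 0, -0.25, 0, 0, 0], [0.5, 0.05, 0.0625, -0.25, 0, 0, 0], [0.5, 0.05, 0.125, -0.25, 0, 0, 0], [0.5, 0.05, 0.1875, -0.25, 0, 0, 0], [0.5, 0.05, 0.25, -0.25, 0, 0, 0]]
  ]
}}

```text
clock: 20.7
tool_pos: [0.4636, -0.0759, 0.2716]
eef_rot: [0.2, 0.98, -0.001, -0.002]
contact_force: [0.6, -0.5, 0.4]
opening: 0.499
finger_force: 0.0
```

```bash
python3 - <<'E'
from h import *
S=cams.snapshot("side");T=cams.snapshot("top")
f=lambda im,b:cv2.resize(im[b[1]:b[3],b[0]:b[2]],(300,300),interpolation=cv2.INTER_CUBIC)
cv2.imwrite("pics/S8.png",S[:,:,::-1]);cv2.imwrite("pics/T8.png",T[:,:,::-1])
cv2.imwrite("pics/z8.png",np.vstack([np.hstack([f(S,(210,264,330,384)),f(T,(360,150,480,270))]),np.hstack([f(S,(170,100,270,200)),f(T,(150,160,250,260))])])[:,:,::-1])
d90=lambda i:i.max(2)<85
a=blob(S,(205,130,245,165),d90);b=blob(T,(170,185,205,215),d90);k,e=tri(a[0],b[0]);print('knob',a[:2],b[:2],k,e)
n=np.array([.573,.027,.819]);u=np.array([-.818,-.038,.574]);v=np.cross(n,u);d=k-n*.036-[.519,.3095,.066];print('lid in seat',d@u,d@v,d@n)
E
```

```text
knob (array([221.84354986, 147.52241537]), np.int32(1093)) (array([188.25503356, 199.48322148]), np.int32(149)) [0.52536507 0.31041818 0.0923022 ] 0.025416291052989246
lid in seat 0.00984276833181366 -0.0006121737374722886 -0.010780000223780138
```

View pics/z8.png

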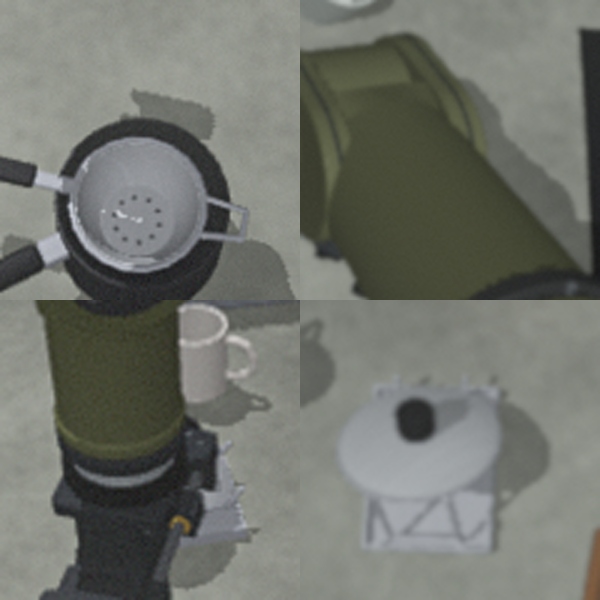

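The strainer sits on the rim, its bowl at side-crop (141,205) within the pan rim. The lid's knob hasn't moved in the top view. I'll measure the offset from the pan in the same view, and move the arm to clear the side view of the rest.

To row units: -0.11 m is -0.1375, -0.08 m is -0.1.

Emit:
{"method": "move_tool", "body": {
  "deltas": [
    [[0.5, 0, -0.05, 0, 0, 0, 0], [0.5, 0.025, -0.1, 0, 0, 0, 0], [0.5, 0.025, -0.1375, 0, 0, 0, 0], [0.5, 0.025, -0.1375, 0, 0, 0, 0]]
  ]
}}

```text
clock: 21.2
tool_pos: [0.3992, -0.175, 0.2713]
eef_rot: [0.203, 0.979, -0.002, -0.004]
contact_force: [0.4, 0.0, 0.2]
opening: 0.503
finger_force: 0.0
```

```bash
python3 - <<'E'
from h import *
S=cams.snapshot("side");T=cams.snapshot("top");cv2.imwrite("pics/S9.png",S[:,:,::-1])
d90=lambda i:i.max(2)<85; b=lambda i:i.min(2)>115
print('strainer',circ("side",S,(239,315,293,376),b,.0855,.059))
print('ear/neck px check')
# pan rim: outermost dark per column, upper arc
e=[]
for x in range(236,301):
    c=np.where(d90(S[305:360,x:x+1].astype(int))[:,0])[0]
    if len(c): e.append((x,305+c[0]-.5))
w=np.array([plane("side",p,.085)[:2] for p in e]);f=least_squares(lambda q:np.hypot(*(w-q).T)-.075,[.53,-.3],loss='cauchy',f_scale=.001);print('pan',f.x,np.median(abs(f.fun)))
a=blob(S,(205,130,245,165),d90);q=blob(T,(170,185,205,215),d90);k,er=tri(a[0],q[0]);print('knob',a[:2],q[:2],k,er)
n=np.array([.573,.027,.819]);u=np.array([-.818,-.038,.574]);v=np.cross(n,u);d=k-n*.036-[.519,.3095,.066];print('lid in seat',d@u,d@v,d@n)
f2=lambda im,b:cv2.resize(im[b[1]:b[3],b[0]:b[2]],(400,400),interpolation=cv2.INTER_CUBIC)
cv2.imwrite("pics/z9.png",np.hstack([f2(S,(210,264,330,384)),f2(S,(170,100,270,200))])[:,:,::-1])
E
```

```text
strainer (array([ 0.5284, -0.3077]), array([0.0007, 0.0042]), 27)
ear/neck px check
pan [ 0.53014745 -0.30840524] 0.0005292877042678695
knob (array([230.16666667, 144.41666667]), np.int32(132)) (array([188.22222222, 199.45751634]), np.int32(153)) [0.53853701 0.31208176 0.0952578 ] 0.0016303624132460604
lid in seat 0.0007014219745156091 -0.001658835549642926 -0.0007669295840905783
```

View pics/z9.png

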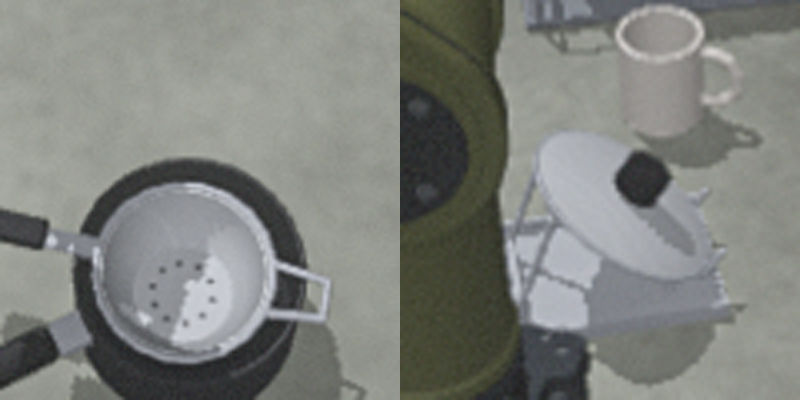

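The strainer is level on the rim, within about 3 mm of the pan's axis, with its ear and neck over opposite sides. The lid is in the hooks about 1 mm from the seat, and the mug is standing upright as before. Handing in.

```bash
python3 -c "from plant import r, cams, ticket, status;print(ticket.finish_job())"
```

```text
the job is handed in; nothing more can be done
None
```

I handed the job in at about 21 s: the lid is in the hooks of the lid rest about 2 mm from the seat, and the strainer sits on the saucepan rim about 2 mm off the pan's axis. Both are released, I saw no bystander disturbed though I only looked rather than measured them, and no verdict came back.

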